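# Size two unmarked dosing rings on the step gauge and set each on its portafilter

## Task

The two plain metal dosing rings on the rubber mat have lost their size labels. One at a time, slide each ring down the aluminium step gauge until it stops and let it rest there to read its step, then take it off and set it flat and centred on the mouth of the portafilter that has as many bands on its handle as that step has lines, before you gauge the other ring. Do not drop the rings or force them, let go of both, and leave everything else on the worktop where it is.

Things in the scene. Friction and masses are not known exactly. Their poses are not given: they have to be found in the camera images.
- ring_medium: Dosing ring, plain grey metal, outside 66 mm across and 34 mm tall, straight bore of 50 mm (the top edge is slightly flared), 0.09 to 0.18 kg. Origin: centre of its underside; z up along its axis. Lies flat on the mat at the start; outside just like the other ring. On the gauge it stops on the middle step.
- ring_large: Dosing ring, plain grey metal, outside 66 mm across and 34 mm tall, straight bore of 58 mm, 0.06 to 0.13 kg. Origin and lie as for the other ring; the two swap places on the mat from start to start. It passes the two upper tiers of the gauge and stops on the lowest step.
- mat: Black rubber mat on which the rings lie, 270 mm (x) by 210 mm (y), 4 mm thick, fixed. Origin: centre of its underside.
- gauge: Step gauge, fixed upright: turned aluminium stepped cone, 90 mm tall, on a base disc 92 mm across, 13 mm thick. Three tapered tiers, diameter at the top and foot: nose 20 to 40 mm, height 90 to 70; 45 to 48.2 mm, height 70 to 50; 53 to 56.2 mm, height 50 to 30; collar 64 mm below. Dark lines engraved above each flat step show its size: 1, 2 or 3. Origin: centre of underside, z up.
- step_small (a point): Gauge axis at the top step, 70 mm above the worktop, one line engraved above it (a bore of 42 mm stops here; neither ring does).
- step_medium (a point): Gauge axis at the middle step, 50 mm above the worktop, two lines engraved above it (bore 50 mm): the underside of ring_medium rests here.
- step_large (a point): Gauge axis at the lowest step, 30 mm above the worktop, three lines engraved above it (bore 58 mm): the underside of ring_large rests here.
- stand: Wooden portafilter stand, fixed: a block 115 mm (x) by 360 mm (y), 42 mm tall, with three portafilters in a row along its y axis, 110 mm apart, which swap places from start to start. Origin: centre of its underside.
- pf_small: Portafilter fixed in the stand: open steel cup, mouth 42 mm across, rim 56 mm across outside, flat rim 78 mm above the worktop. Its black handle, 28 mm thick, runs along its own -x from 56 to 171 mm from the cup's axis, centred 60 mm above the worktop, and carries one steel band. Stays empty. Origin: on the cup's axis at worktop level.
- pf_medium: As pf_small, but mouth 50 mm, rim 64 mm across, two bands on the handle: for the ring that stops at the step with two lines.
- pf_large: As pf_small, but mouth 58 mm, rim 72 mm across, three bands on the handle: for the ring that stops at the step with three lines.
- pf_medium_mouth (a point): Centre of the mouth of pf_medium, level with its flat rim, 78 mm above the worktop; the underside of ring_medium ends here.
- pf_large_mouth (a point): Centre of the mouth of pf_large, level with its flat rim, 78 mm above the worktop; the underside of ring_large ends here.
- tamper: Bystander, loose: steel coffee tamper standing on its base, 51 mm across, 90 mm tall. Origin: centre of its underside.
- cup: Bystander, loose: blue mug, 72 mm across, 58 mm tall. Origin: centre of its underside.
- jug: Bystander, loose: steel milk jug, 84 mm across, 90 mm tall. Origin: centre of its underside.
- scoop: Bystander, loose: coffee spoon with a dark wooden handle, lying flat, 170 mm long (along its x). Origin: centre of its underside.
- mill: Bystander, loose: red pepper mill, 56 mm across, 170 mm tall. Origin: centre of its underside.

How it is judged:
On the way, in this order (a step that is already met when the one before it is completed fails the run):
1. one ring has been slid down the gauge and rests, let go, on its step (((horizontal distance between ring_medium and step_medium below 0.004 m and z of ring_medium in the frame of step_medium between -0.003 and 0.003 m and angle between ring_medium's own z axis and vertical below 0.06 rad and linear speed of ring_medium below 0.02 m/s and contact force between the fingers and ring_medium below 0.3 N) or (horizontal distance between ring_large and step_large below 0.004 m and z of ring_large in the frame of step_large between -0.003 and 0.003 m and angle between ring_large's own z axis and vertical below 0.06 rad and linear speed of ring_large below 0.02 m/s and contact force between the fingers and ring_large below 0.3 N))), for 0.2 s.
2. one ring rests, let go, flat and centred on its own portafilter (((horizontal distance between ring_medium and pf_medium_mouth below 0.006 m and z of ring_medium in the frame of pf_medium_mouth between -0.003 and 0.003 m and angle between ring_medium's own z axis and vertical below 0.06 rad and linear speed of ring_medium below 0.02 m/s and contact force between the fingers and ring_medium below 0.3 N) or (horizontal distance between ring_large and pf_large_mouth below 0.006 m and z of ring_large in the frame of pf_large_mouth between -0.003 and 0.003 m and angle between ring_large's own z axis and vertical below 0.06 rad and linear speed of ring_large below 0.02 m/s and contact force between the fingers and ring_large below 0.3 N))), for 0.2 s.
3. with that ring on its portafilter, the other has been slid down the gauge and rests, let go, on its step (((horizontal distance between ring_medium and pf_medium_mouth below 0.006 m and z of ring_medium in the frame of pf_medium_mouth between -0.003 and 0.003 m and angle between each of ring_medium, ring_large's own z axis and vertical below 0.06 rad and linear speed of each of ring_medium, ring_large below 0.02 m/s and contact force between the fingers and ring_medium below 0.3 N and horizontal distance between ring_large and step_large below 0.004 m and z of ring_large in the frame of step_large between -0.003 and 0.003 m and contact force between the fingers and ring_large below 0.3 N) or (horizontal distance between ring_large and pf_large_mouth below 0.006 m and z of ring_large in the frame of pf_large_mouth between -0.003 and 0.003 m and angle between each of ring_large, ring_medium's own z axis and vertical below 0.06 rad and linear speed of each of ring_large, ring_medium below 0.02 m/s and contact force between the fingers and ring_large below 0.3 N and horizontal distance between ring_medium and step_medium below 0.004 m and z of ring_medium in the frame of step_medium between -0.003 and 0.003 m and contact force between the fingers and ring_medium below 0.3 N))), for 0.2 s.
At the end, for the whole second after the job is handed in: ring_medium lies let go and at rest on pf_medium (two bands) and ring_large on pf_large (three bands): each flat (within 3.4 degrees), its underside within 3 mm of the rim's height and its axis within 6 mm of the mouth's axis (horizontal distance between ring_medium and pf_medium_mouth below 0.006 m and z of ring_medium in the frame of pf_medium_mouth between -0.003 and 0.003 m and angle between each of ring_medium, ring_large's own z axis and vertical below 0.06 rad and linear speed of each of ring_medium, ring_large below 0.02 m/s and contact force between the fingers and ring_medium below 0.3 N and horizontal distance between ring_large and pf_large_mouth below 0.006 m and z of ring_large in the frame of pf_large_mouth between -0.003 and 0.003 m and contact force between the fingers and ring_large below 0.3 N); the robot touches nothing.
It fails at once if a bystander (tamper, mug, jug, spoon or pepper mill) is shifted by more than 30 mm (distance of any of tamper, cup, jug, scoop, mill from where it was at the start of the episode above 0.03 m).
It fails at once if a ring is dropped: out of the fingers it moves faster than 0.7 m/s (about 25 mm of free fall) ((linear speed of ring_medium above 0.7 m/s and contact force between the fingers and ring_medium below 0.3 N) or (linear speed of ring_large above 0.7 m/s and contact force between the fingers and ring_large below 0.3 N)).
It fails at once if a ring is forced down on the gauge or on a portafilter with more than 80 N (contact force between any of ring_medium, ring_large and gauge above 80 N or contact force between any of ring_medium, ring_large and pf_small above 80 N or contact force between any of ring_medium, ring_large and pf_medium above 80 N or contact force between any of ring_medium, ring_large and pf_large above 80 N).
It also fails if it takes over 72 s, if anything falls off the work surface, if the arm or the gripper's body presses on something with over 40 N, if the wrist force passes 120 N, or if a joint passes its speed limit or range.

## Robot

A 6-joint arm with a two-finger parallel gripper is mounted at the origin on the work surface. World frame = base frame: x ahead of the robot, y to its left, z up, the work surface at z = 0. Lengths are in m, angles in rad, forces in N, time in s.
With the tool pointing down it reaches from about 0.35 to 0.775 m from the base axis. Payload 5.5 kg.
Tool frame: the origin (TCP) lies between the finger pads; the fingertips stand 22 mm ahead of it and the grasp point (between the pads) lies 3 mm ahead of it; z points along the fingers, y is the line along which they close (so a half turn about z gives the same grasp; the last joint's range is limited). The gripper opens to 85 mm and grips with 20 to 120 N. Pads are 22 mm wide; open, the fingers measure 114 mm over their backs; the gripper's body (76 mm by 85 mm) begins 54 mm behind the grasp point. The pads swing forward as they close: fully open they stand 13 mm farther back than shut.
Start: joints at [1.115, 0.313, 0.046, 1.304, 0, 1.431], TCP at [0.179, 0.547, 0.253] pointing down, gripper open.
Joint ranges: [-2.76, 2.76], [-0.86, 1.69], [-1.03, 1.26], [-2.2, 2.34], [-1.47, 1.5], [-3.14, 3.14]. Speed limits (rad/s): [2.57, 2.57, 3.14, 3.14, 3.14, 3.14].

## Interface

Orientations are given as a unit quaternion [w, x, y, z].
In Python, from workcell import env gives the robot as it stands.
- The arm moves only by the shell command python3 nudge.py 'ROWS' [OPENING] [FORCE]. ROWS is a JSON list of rows, 1 to 8 of them, each of 6 numbers: dx, dy, dz in m, then a rotation vector rx, ry, rz in rad; each row is the pose to reach, as a shift and turn from the pose commanded when the command began, along the tool's axes at that moment; what a row does not reach only later rows make up. A row lasts 1/8 s, in which the tool goes at most 0.0625 m and 0.188 rad, less where a joint would pass 70% of its speed; a pose out of reach is approached as far as the arm can. OPENING is the finger opening in m, set as the command begins (- or left out keeps the last). The fingers move at their own pace and stop on an object; FORCE is the grip in N (left out, the last holds). Time passes only in rows, so rows that do not move let the fingers close. It prints the time, the measured TCP pose, the force, the opening and the grip force at its end.
- env.get_state(): the state, without advancing time (a new reading comes with each control period).
- env.read_camera(name): name is "scene" or "top" or "wrist"; returns a dict with "image" (400x640x3 uint8, red, green, blue), "K" (3x3 intrinsics, pixels), "R" (3x3) and "t" (3): a world point X has camera coordinates R X + t. Camera axes: x right, y down, z forward; pixel columns grow to the right and rows downward; lengths in m; the calibration is good to about 2 mm. A picture is of the moment at which its call begins. There is no depth.
- env.hand_in(): hands the job in; it is judged then, once.
The state is a dict: "clock": time; "joint_pos": joint angles; "qvel": joint speeds; "tau": joint torques, N m; "tcp_pos": TCP position; "orientation": TCP orientation; "wrist_force": force on the tool from outside, world axes, zero at the start; "ft_torque": the same for the moment, N m; "finger_gap": finger opening in m; "grip_force": force on a finger pad.
Only numpy, scipy, OpenCV 4.12 (cv2) and the standard library are available. Lean on these libraries where they do the work, as an engineer would, in place of code of your own. Each camera call takes 0.05 s, during which the arm holds its last target. There are 200 camera calls.

## Working session

There is one attempt and no reset: what is moved stays moved. The work goes in short steps, Python scripts to look and compute and a shell command to move; the robot and the scene stay as the last step left them, time stands still between calls to the robot, and variables do not carry over. Pictures are saved under pics/ and viewed, at most 12 in all, crops included, and the job is handed in when it is done.

```bash
ls; mkdir -p pics
cat > h.py <<'E'
import numpy as np,cv2
from workcell import env
def cam(n,f=None):
    c=env.read_camera(n)
    for k in("K","R","t"):c[k]=np.array(c[k])
    if f: cv2.imwrite("pics/"+f,c["image"][:,:,::-1])
    return c
def ray(c,u,v,z):
    d=c["R"].T@np.linalg.inv(c["K"])@np.array([u,v,1.]);o=-c["R"].T@c["t"]
    return o+d*(z-o[2])/d[2]
def proj(c,X):
    p=c["K"]@(c["R"]@np.array(X)+c["t"]);return p[:2]/p[2]
E
python3 - <<'E'
from h import *
for n in("scene","top"):
    c=cam(n,n+"0.png");np.savez(n+"0.npz",**c);print(n,(-c["R"].T@c["t"]).round(3),c["K"][0,0])
s=env.get_state();print(s["tcp_pos"],s["orientation"],s["finger_gap"],s["clock"])
E
```

```text
nudge.py
pics
workcell.py
scene [1.286 0.116 0.996] 423.36951643352256
top [0.453 0.002 1.14 ] 410.7458864496603
[0.17841147 0.54617018 0.25250131] [-2.34636459e-04  1.57274467e-01  9.87554586e-01 -7.91539537e-04] 0.08515460051417058 0.1
```

View pics/top0.png

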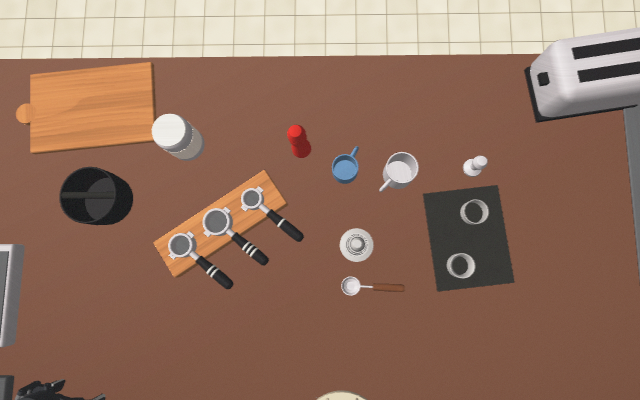

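View pics/scene0.png

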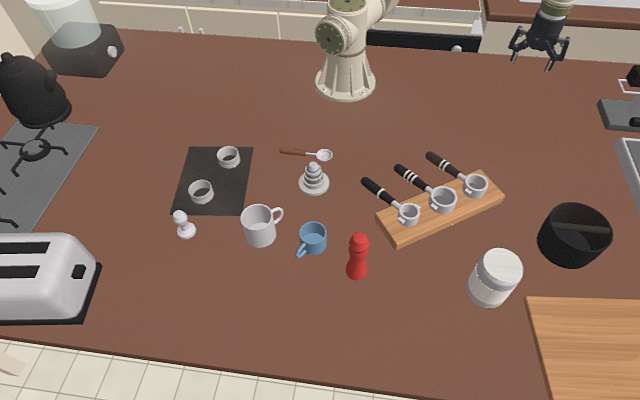

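The top view shows the rings at (475,211) and (461,265), the gauge at (357,244), and the portafilters at (181,245), (217,222) and (252,199). I'll zoom in to count the bands and fit the circles.

Run:
```python
from h import *
c=dict(np.load("top0.npz"));im=c["image"][:,:,::-1]
a=cv2.resize(im[180:300,150:310],None,fx=5,fy=5,interpolation=cv2.INTER_CUBIC)[:, :]
b=cv2.resize(im[190:290,330:500],None,fx=4.7,fy=4.7,interpolation=cv2.INTER_CUBIC)
cv2.imwrite("pics/za.png",a);cv2.imwrite("pics/zb.png",b)
for n,u,v,z in[("r1",475,211,.038),("r2",461,265,.038),("g",357,244,.09),("pl",181,245,.078),("pm",217,222,.078),("pr",252,199,.078),("mill",301,148,0),("mug",345,168,.058),("jug",401,168,.09)]:print(n,ray(c,u,v,z).round(3))
```

```text
r1 [ 0.581 -0.358  0.038]
r2 [ 0.438 -0.315  0.038]
g [ 0.491 -0.039  0.09 ]
pl [0.489 0.417 0.078]
pm [0.549 0.325 0.078]
pr [0.609 0.235 0.078]
mill [0.768 0.115 0.   ]
mug [ 0.696 -0.01   0.058]
jug [ 0.688 -0.155  0.09 ]
```

View pics/za.png

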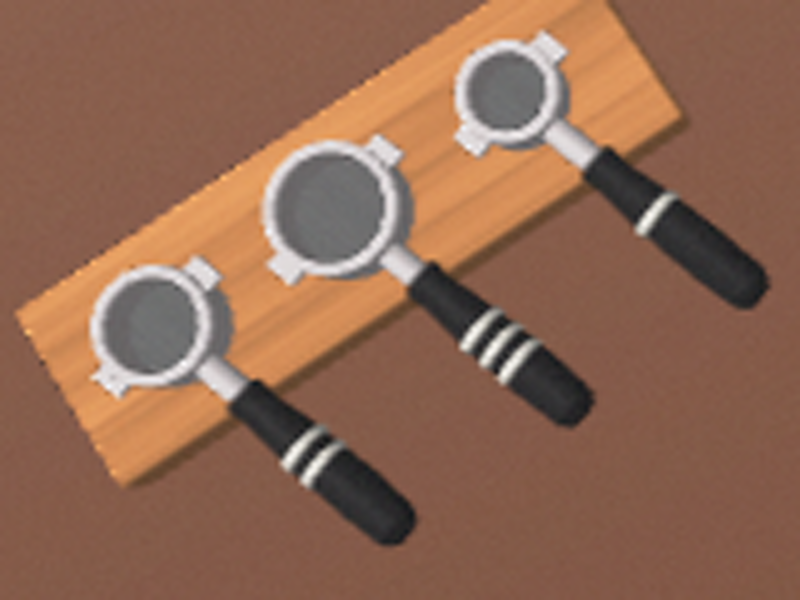

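View pics/zb.png

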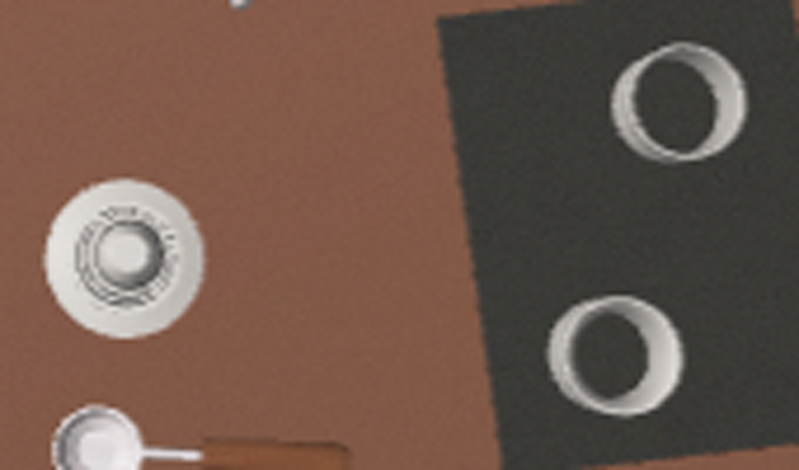

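Left has 2 bands (medium), middle has 3 (large) and right has 1. The far ring's bore looks wider. Next I'll fit accurate centres.

```bash
cat >> h.py <<'E'
from scipy.optimize import least_squares
def fit(P,r=None):
    P=np.array(P)[:,:2];m=P.mean(0)
    f=lambda p:np.hypot(*(P-p[:2]).T)-(r or p[2])
    s=least_squares(f,[*m,.03][: (2 if r else 3)],loss="soft_l1",f_scale=.001);return s.x,np.sqrt(np.mean(f(s.x)**2))
def blob(mask,u,v):
    n,l,st,ce=cv2.connectedComponentsWithStats(mask.astype(np.uint8))
    k=min((i for i in range(1,n) if st[i,4]>60),key=lambda i:np.hypot(ce[i,0]-u,ce[i,1]-v))
    m=cv2.resize((l==k).astype(np.uint8),None,fx=1,fy=1)
    return max(cv2.findContours(m,cv2.RETR_EXTERNAL,cv2.CHAIN_APPROX_NONE)[0],key=len)[:,0].astype(float)
E
cat > fit0.py <<'E'
from h import *
def ringfit(c,im,u,v,z0,thr=100):
    C=blob(im.max(2)>thr,u,v); C=cv2.convexHull(C.astype(np.int32))[:,0].astype(float)
    cc=C.mean(0);C+=.5*0
    o=(-c["R"].T@c["t"])[:2]
    out=[]
    for z,s in((z0+.034,1),(z0,-1)):
        P=np.array([ray(c,*p,z) for p in C]);d=P[:,:2].mean(0)-o;d/=np.linalg.norm(d)
        k=s*((P[:,:2]-P[:,:2].mean(0))@d)>.012
        out.append(fit(P[k],.033 )+(k.sum(),fit(P[k])[0]))
    return out
if __name__=="__main__":
    c=dict(np.load("top0.npz"));im=c["image"].astype(int)
    for u,v in((475,211),(461,265)):
        for o in ringfit(c,im,u,v,.004):print("ring",o)
    C=blob((im.min(2)>120)|((im.max(2)-im.min(2)<25)&(im.max(2)>60)),357,244)
    P=[ray(c,*p,.013) for p in C];print("gauge",fit(P),fit(P,.0455))
    g=(im.max(2)-im.min(2)<25)
    for u,v,r in((181,245,.025),(217,222,.029),(252,199,.021)):
        m=g&(im.max(2)<160)&(im.max(2)>60)
        yy,xx=np.mgrid[:400,:640];m&=np.hypot(xx-u,yy-v)<13
        P=[ray(c,*p,.078) for p in blob(m,u,v)];print("hole",fit(P),fit(P,r))
E
python3 fit0.py
```

```text
ring (array([ 0.58073087, -0.36058079]), np.float64(0.00027739542271931853), np.int64(7), array([ 0.58073861, -0.36059638,  0.03298587]))
ring (array([ 0.58201329, -0.36024429]), np.float64(0.0004324706541030168), np.int64(7), array([ 0.58166482, -0.35790327,  0.03113691]))
ring (array([ 0.4372264, -0.3183868]), np.float64(0.0004607083259924506), np.int64(9), array([ 0.43720683, -0.31984104,  0.03183518]))
ring (array([ 0.43772721, -0.31782881]), np.float64(0.0007167398059587996), np.int64(9), array([ 0.43748213, -0.31533826,  0.03105302]))
gauge (array([ 0.49279063, -0.03941622,  0.04502422]), np.float64(0.0007884754292895952)) (array([ 0.4928061 , -0.03941119]), np.float64(0.0009318648257040106))
hole (array([0.48993282, 0.42048694, 0.02362555]), np.float64(0.0008383060756567938)) (array([0.49013668, 0.42056251]), np.float64(0.001594979945109768))
hole (array([0.5510671 , 0.32927105, 0.02780811]), np.float64(0.0006777101461193026)) (array([0.55114157, 0.32927544]), np.float64(0.001364453612866987))
hole (array([0.61273362, 0.23809053, 0.01978161]), np.float64(0.0007445528906102092)) (array([0.6127939 , 0.23811247]), np.float64(0.0014459093981520022))
```

```bash
cat > go.py <<'E'
import sys,numpy as np
from scipy.spatial.transform import Rotation as Ro
from workcell import env
s=env.get_state();q=np.array(s["orientation"]);R=Ro.from_quat(q[[1,2,3,0]])
print("t",s["clock"],"tcp",np.round(s["tcp_pos"],4),"gap",round(s["finger_gap"],4))
down=Ro.from_quat([.157274,.987555,0,0])
print("rotfix",(R.inv()*down).as_rotvec().round(4))
for a in sys.argv[1:]:
    d=np.array(list(map(float,a.split(","))))-s["tcp_pos"];print(a,R.inv().apply(d).round(4),"rows",np.linalg.norm(d)/.0625)
E
python3 go.py .43,.1,.25 .4375,-.318,.15
```

```text
t 0.1 tcp [0.1784 0.5462 0.2525] gap 0.0852
rotfix [-0.0016 -0.0002 -0.    ]
.43,.1,.25 [-0.3777 -0.3459  0.003 ] rows 8.195544222867934
.4375,-.318,.15 [-0.5147 -0.7408  0.1036] rows 14.527643103147065
```

```bash
python3 nudge.py '[[-0.045,-0.04,0,0,0,0],[-0.09,-0.083,0,0,0,0],[-0.135,-0.125,0,0,0,0],[-0.18,-0.166,0,0,0,0],[-0.225,-0.21,0,0,0,0],[-0.27,-0.25,0,0,0,0],[-0.315,-0.29,0,0,0,0],[-0.36,-0.33,0,0,0,0]]' 0.085 && python3 go.py .4375,-.318,.15
```

```text
clock: 1.1
tcp_pos: [0.4188, 0.1192, 0.2532]
orientation: [0.0, 0.157, 0.988, 0.0]
wrist_force: [1.2, 0.5, -0.2]
finger_gap: 0.0849
grip_force: 0.0
t 1.1 tcp [0.4188 0.1192 0.2532] gap 0.0849
rotfix [ 0.0002  0.     -0.    ]
.4375,-.318,.15 [-0.1536 -0.4098  0.1031] rows 7.194249056241919
```

```bash
python3 nudge.py '[[-0.019,-0.05,0.012,0,0,0],[-0.038,-0.102,0.025,0,0,0],[-0.058,-0.154,0.038,0,0,0],[-0.077,-0.205,0.05,0,0,0],[-0.096,-0.256,0.064,0,0,0],[-0.115,-0.307,0.077,0,0,0],[-0.135,-0.358,0.09,0,0,0],[-0.1536,-0.4098,0.103,0,0,0]]' && python3 nudge.py '[[0,0,0,0,0,0],[0,0,0,0,0,0]]' >/dev/null
python3 - <<'E'
from h import *
c=cam("wrist","w1.png");np.savez("w1.npz",**c);print(-c["R"].T@c["t"],proj(c,[.4375,-.318,.038]),proj(c,[.4375,-.318,.004]))
E
python3 go.py .4375,-.318,.15
```

```text
clock: 2.1
tcp_pos: [0.4367, -0.3178, 0.1495]
orientation: [-0.0, 0.157, 0.988, 0.0]
wrist_force: [1.3, -0.4, 0.7]
finger_gap: 0.0848
grip_force: 0.0
[ 0.36763125 -0.29339819  0.27128056] [312.52331012 206.24228341] [312.81122944 192.98593907]
t 2.4 tcp [ 0.4367 -0.315   0.1501] gap 0.0853
rotfix [ 0.001  -0.0012  0.0005]
.4375,-.318,.15 [-0.0017 -0.0026  0.0001] rows 0.049842466062581255
```

View pics/w1.png

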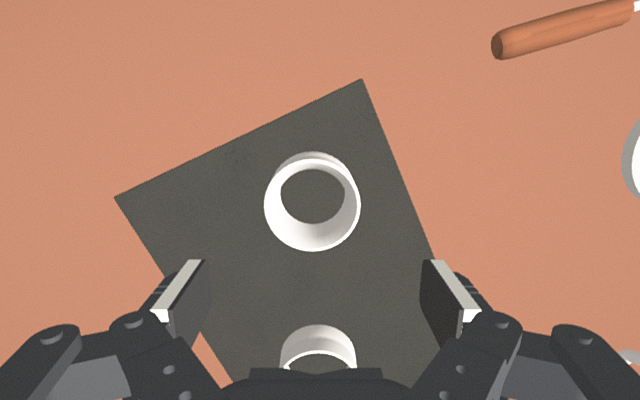

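The wrist view shows the ring's top circle centred at about (312,206), as predicted from the fit, and the fingers straddle it well. Descending.

```bash
python3 nudge.py '[[-0.001,-0.0026,0.03,0,0,0],[-0.0015,-0.0028,0.06,0,0,0],[-0.0015,-0.0028,0.09,0,0,0],[-0.0015,-0.0028,0.105,0,0,0],[-0.0015,-0.0028,0.115,0,0,0],[-0.0015,-0.0028,0.12,0,0,0],[-0.0015,-0.0028,0.121,0,0,0],[-0.0015,-0.0028,0.121,0,0,0]]' && python3 go.py .4375,-.318,.029
```

```text
clock: 3.4
tcp_pos: [0.4379, -0.3196, 0.0299]
orientation: [0.0, 0.157, 0.988, -0.0]
wrist_force: [0.2, -0.5, -0.3]
finger_gap: 0.085
grip_force: 0.0
t 3.4 tcp [ 0.4379 -0.3196  0.0299] gap 0.085
rotfix [-0.0004  0.001  -0.0001]
.4375,-.318,.029 [0.0009 0.0014 0.0009] rows 0.030467787378201376
```

```bash
python3 nudge.py '[[0,0,0,0,0,0],[0,0,0,0,0,0],[0,0,0,0,0,0],[0,0,0,0,0,0],[0,0,0,0,0,0],[0,0,0,0,0,0]]' 0.05 30 && python3 nudge.py '[[0,0,0,0,0,0],[0,0,-0.015,0,0,0],[0,0,-0.04,0,0,0],[0,0,-0.08,0,0,0],[0,0,-0.12,0,0,0],[0,0,-0.13,0,0,0],[0,0,-0.13,0,0,0],[0,0,-0.13,0,0,0]]' && python3 go.py .4928,-.0394,.16
python3 - <<'E'
from h import *
c=cam("wrist","w2.png");np.savez("w2.npz",**c);cam("scene","s2.png")
E
```

```text
clock: 4.15
tcp_pos: [0.4379, -0.3195, 0.0302]
orientation: [0.001, 0.157, 0.988, -0.0]
wrist_force: [-0.9, 2.3, 4.7]
finger_gap: 0.066
grip_force: 32.7
clock: 5.15
tcp_pos: [0.4368, -0.3185, 0.1577]
orientation: [-0.001, 0.157, 0.988, 0.001]
wrist_force: [-0.2, 0.1, -1.1]
finger_gap: 0.0659
grip_force: 34.0
t 5.15 tcp [ 0.4368 -0.3185  0.1577] gap 0.0659
rotfix [ 0.0013 -0.0025 -0.    ]
.4928,-.0394,.16 [ 0.0335  0.2827 -0.0018] rows 4.555030810391331
```

View pics/w2.png

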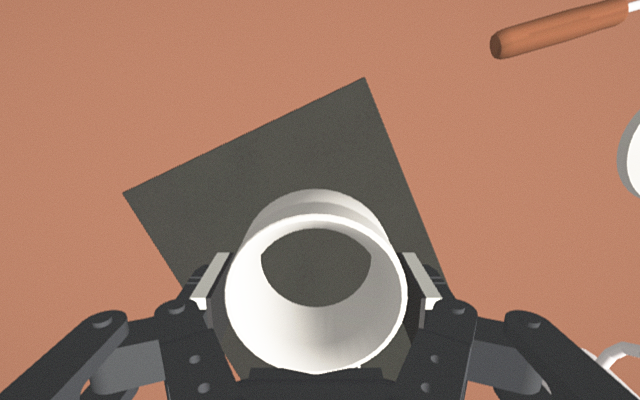

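The ring is gripped upright: top rim centred at about (316,292), gap 66 mm. Moving over the gauge.

```bash
python3 nudge.py '[[0.005,0.045,0,0,0,0],[0.011,0.095,0,0,0,0],[0.017,0.145,0,0,0,0],[0.023,0.195,0,0,0,0],[0.029,0.245,0,0,0,0],[0.0325,0.275,0,0,0,0],[0.0335,0.2827,0,0,0,0],[0.0335,0.2827,0,0,0,0]]' && python3 nudge.py '[[0,0,0,0,0,0],[0,0,0,0,0,0],[0,0,0,0,0,0]]'; python3 go.py .4928,-.0394,.15
python3 - <<'E'
from h import *
c=cam("wrist","w3.png");np.savez("w3.npz",**c)
t=env.get_state()["tcp_pos"];zt=t[2]+.008;print(proj(c,[t[0],t[1],zt]),proj(c,[.4928,-.0394,.09]))
E
```

```text
clock: 6.25
tcp_pos: [0.4932, -0.0401, 0.1587]
orientation: [-0.001, 0.157, 0.988, -0.0]
wrist_force: [0.6, 0.2, -2.1]
finger_gap: 0.0663
grip_force: 34.2
clock: 6.62
tcp_pos: [0.4935, -0.0409, 0.1593]
orientation: [0.0, 0.158, 0.987, 0.0]
wrist_force: [-0.9, 0.2, -2.4]
finger_gap: 0.0662
grip_force: 34.2
t 6.625 tcp [ 0.4935 -0.0409  0.1593] gap 0.0662
rotfix [ 0.      0.     -0.0013]
.4928,-.0394,.15 [0.0011 0.0012 0.0093] rows 0.15067357802485196
[316.38266704 301.38848954] [317.86364368 223.62563867]
```

View pics/w3.png

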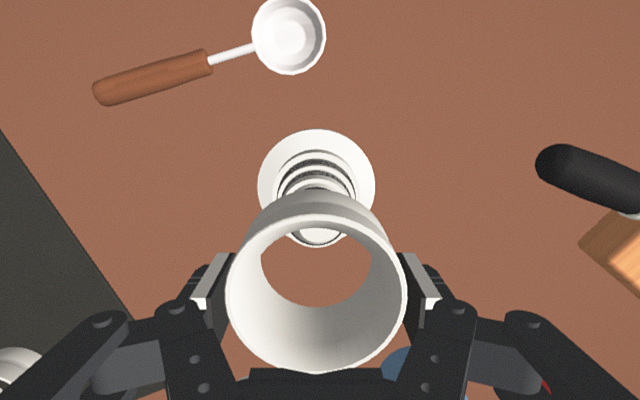

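The ring hangs over the gauge, with the top rim centred at about (316,293), the bore hole at about (316,265) and the gauge base at about (316,185). I'll fit the bore's bottom edge and the gauge base in this same camera.

```bash
cat > rel.py <<'E'
from h import *
import sys
def tl(p,t):
    d=np.array(p[:2])-t[:2];X=np.array([-.9505,.3106]);Y=np.array([.3106,.9505]);return np.round([d@X,d@Y],4)
if __name__=="__main__":
    c=dict(np.load("w3.npz"));im=c["image"].astype(int);t=np.array([.4935,-.0409,.1593])
    sat=im.max(2)-im.min(2)
    m=(sat>30);yy,xx=np.mgrid[:400,:640];m&=np.hypot(xx-316,yy-270)<62;m[:247]=0
    C=blob(m,316,275)
    C1=C[C[:,1]>262]
    print("hole extents",C[:,0].min(),C[:,0].max(),C[:,1].max())
    P=[ray(c,*p,t[2]-.026) for p in C1];f=fit(P);print("bore",f,tl(f[0],t));
    for r in(.025,.029):
        f=fit(P,r);print(r,f[1],tl(f[0],t))
    m=sat<25;m[240:]=0;C=blob(m,316,170);C1=C[(C[:,1]<185)]
    P=[ray(c,*p,.013) for p in C1];f=fit(P,.046);print("gauge",fit(P)[0],f,tl(f[0],t))
    m=im.min(2)>120;C=blob(m,316,290);C1=C[(C[:,1]>330)];
    P=[ray(c,*p,t[2]+.008) for p in C1];f=fit(P,.033);print("top",fit(P)[0],f,tl(f[0],t))
E
python3 rel.py
```

```text
hole extents 260.0 371.0 307.0
bore (array([ 0.49292797, -0.04084187,  0.02491857]), np.float64(0.00013731102706968562)) [ 0.0006 -0.0001]
0.025 0.00014099929364377105 [ 0.0007 -0.0001]
0.029 0.0013891656408269205 [ 0.0054 -0.0001]
gauge [ 0.49140932 -0.04015212  0.04468207] (array([ 0.49296041, -0.04067766]), np.float64(0.0005747063567381433)) [0.0006 0.    ]
top [ 0.49089537 -0.04021454  0.03420316] (array([ 0.49224145, -0.04065283]), np.float64(0.00044254908204506907)) [ 0.0013 -0.0002]
```

Bore radius is 24.9 mm, so this is the medium ring, and it's centred on the gauge to within 0.2 mm. Descending.

```bash
python3 nudge.py '[[0,0,0.02,0,0,0],[0,0,0.04,0,0,0],[0,0,0.055,0,0,0],[0,0,0.06,0,0,0],[0,0,0.062,0,0,0],[0,0,0.064,0,0,0],[0,0,0.066,0,0,0],[0,0,0.068,0,0,0]]' && python3 nudge.py '[[0,0,0.001,0,0,0],[0,0,0.002,0,0,0],[0,0,0.004,0,0,0],[0,0,0.006,0,0,0],[0,0,0.008,0,0,0],[0,0,0.009,0,0,0],[0,0,0.01,0,0,0],[0,0,0.01,0,0,0]]'; python3 go.py .493,-.0407,.076
```

```text
clock: 7.68
tcp_pos: [0.4938, -0.0402, 0.0915]
orientation: [0.0, 0.157, 0.988, 0.0]
wrist_force: [0.3, 0.1, -1.0]
finger_gap: 0.0659
grip_force: 34.2
clock: 8.68
tcp_pos: [0.4935, -0.0401, 0.0812]
orientation: [-0.0, 0.157, 0.988, 0.0]
wrist_force: [0.4, 1.0, -0.7]
finger_gap: 0.0659
grip_force: 34.2
t 8.675 tcp [ 0.4935 -0.0401  0.0812] gap 0.0659
rotfix [ 0.0001 -0.0001  0.0001]
.493,-.0407,.076 [ 0.0003 -0.0007  0.0052] rows 0.0846236725102011
```

```bash
python3 nudge.py '[[0,0,0.001,0,0,0],[0,0,0.002,0,0,0],[0,0,0.003,0,0,0],[0,0,0.004,0,0,0],[0,0,0.0045,0,0,0],[0,0,0.0045,0,0,0]]'; python3 nudge.py '[[0,0,0,0,0,0],[0,0,0,0,0,0],[0,0,0,0,0,0],[0,0,0,0,0,0],[0,0,0,0,0,0],[0,0,0,0,0,0]]' 0.078;  python3 - <<'E'
from h import *
c=cam("scene","s4.png");cam("wrist","w4.png")
u,v=proj(c,[.493,-.04,.06]).astype(int);cv2.imwrite("pics/s4z.png",cv2.resize(c["image"][v-60:v+50,u-65:u+65,::-1],None,fx=5,fy=5,interpolation=cv2.INTER_CUBIC))
E
```

```text
clock: 9.43
tcp_pos: [0.4935, -0.0401, 0.0767]
orientation: [-0.0, 0.157, 0.988, 0.0]
wrist_force: [-0.2, -0.1, -0.9]
finger_gap: 0.0662
grip_force: 34.2
clock: 10.18
tcp_pos: [0.4936, -0.0401, 0.0768]
orientation: [0.0, 0.157, 0.988, 0.0]
wrist_force: [-0.5, -1.0, 0.2]
finger_gap: 0.0781
grip_force: 0.0
```

View pics/s4z.png

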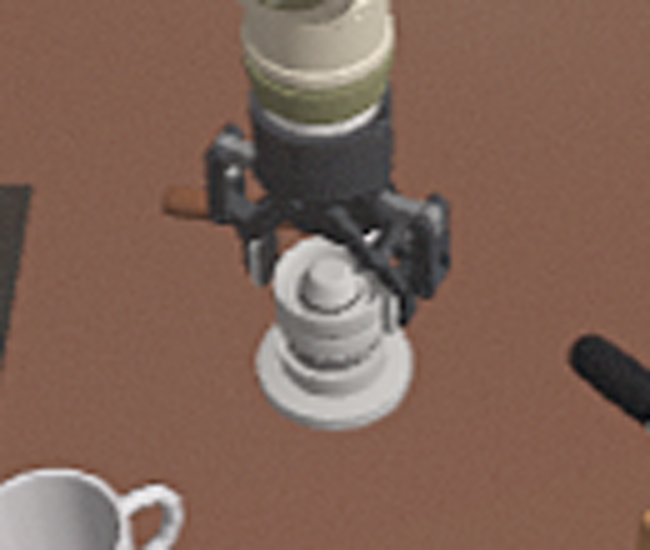

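The ring sits level on the middle step, with the lowest tier visible below it and the fingers clear. So it's the two-band ring, as expected. Regripping, then on to the left portafilter.

```bash
python3 nudge.py '[[0,0,0,0,0,0],[0,0,0,0,0,0],[0,0,0,0,0,0],[0,0,0,0,0,0],[0,0,0,0,0,0]]' 0.05 30 && python3 nudge.py '[[0,0,-0.005,0,0,0],[0,0,-0.02,0,0,0],[0,0,-0.045,0,0,0],[0,0,-0.08,0,0,0],[0,0,-0.105,0,0,0],[0,0,-0.11,0,0,0],[0,0,-0.11,0,0,0]]' && python3 go.py .4905,.4205,.18
```

```text
clock: 10.9
tcp_pos: [0.4936, -0.0401, 0.0773]
orientation: [0.0, 0.157, 0.988, 0.0]
wrist_force: [-1.5, -0.4, 4.9]
finger_gap: 0.0662
grip_force: 32.6
clock: 11.78
tcp_pos: [0.4935, -0.0401, 0.1868]
orientation: [0.0, 0.157, 0.988, 0.0]
wrist_force: [-0.0, 0.2, -0.9]
finger_gap: 0.0663
grip_force: 33.9
t 11.775 tcp [ 0.4935 -0.0401  0.1868] gap 0.0663
rotfix [0.0001 0.0003 0.0001]
.4905,.4205,.18 [0.1459 0.4369 0.0068] rows 7.370805852352565
```

```bash
python3 nudge.py '[[0.015,0.045,0,0,0,0],[0.035,0.105,0,0,0,0],[0.055,0.165,0,0,0,0],[0.074,0.222,0,0,0,0],[0.093,0.279,0,0,0,0],[0.112,0.335,0,0,0,0],[0.13,0.39,0.003,0,0,0],[0.141,0.425,0.006,0,0,0]]' && python3 nudge.py '[[0.005,0.012,0,0,0,0],[0.005,0.012,0,0,0,0],[0.005,0.012,0,0,0,0],[0.005,0.012,0,0,0,0]]'; python3 go.py .4905,.4205,.18
python3 - <<'E'
from h import *
c=cam("wrist","w5.png");np.savez("w5.npz",**c,tcp=env.get_state()["tcp_pos"])
E
```

```text
clock: 12.78
tcp_pos: [0.4902, 0.41, 0.1786]
orientation: [-0.001, 0.156, 0.988, -0.001]
wrist_force: [1.0, -0.1, -1.4]
finger_gap: 0.0658
grip_force: 34.0
clock: 13.28
tcp_pos: [0.4909, 0.4193, 0.1811]
orientation: [0.0, 0.158, 0.987, -0.0]
wrist_force: [-0.1, -0.1, -1.7]
finger_gap: 0.0662
grip_force: 34.1
t 13.275 tcp [0.4909 0.4193 0.1811] gap 0.0662
rotfix [-0.0001  0.0001 -0.0017]
.4905,.4205,.18 [0.0007 0.0011 0.0011] rows 0.02714852537663896
```

View pics/w5.png

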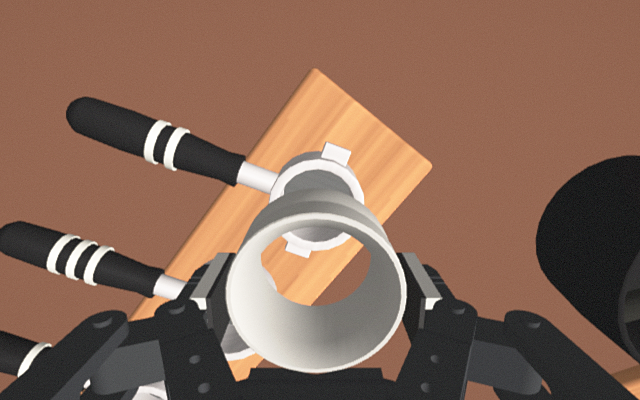

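The ring hangs above the two-band portafilter; its mouth is at about (316,195) and the bore hole at about (316,265). Fitting both.

```bash
cat > rel2.py <<'E'
from rel import *
c=dict(np.load(sys.argv[1]));im=c["image"].astype(int);t=c["tcp"];r=float(sys.argv[2]);u,v=int(sys.argv[3]),int(sys.argv[4])
sat=im.max(2)-im.min(2);yy,xx=np.mgrid[:400,:640]
m=(sat>30)&(np.hypot(xx-316,yy-270)<66)&(yy>265);C=blob(m,316,285);C=C[C[:,1]>275]
C=np.array([p for p in C if p[1]==C[C[:,0]==p[0]][:,1].max()])
P=[ray(c,*p,t[2]-.0263) for p in C];f=fit(P,r);print("bore",len(P),fit(P)[0],f[1],tl(f[0],t))
gray=im.sum(2)/3
m=(sat<25)&(gray<170)&(np.hypot(xx-u,yy-v)<48)&(yy<v);C=blob(m,u,v-15)
C=np.array([p for p in C if p[1]==C[C[:,0]==p[0]][:,1].min() and p[1]<v-8])
P=[ray(c,*p,.078) for p in C];f=fit(P,r);print("mouth",len(P),C[::12].tolist(),fit(P)[0],f,tl(f[0],t))
E
python3 rel2.py w5.npz .025 316 200
```

```text
bore 95 [0.49085952 0.41911165 0.02393067] 0.0005365702425301565 [ 0.0012 -0.0005]
mouth 68 [[318.0, 169.0], [306.0, 171.0], [294.0, 177.0], [350.0, 189.0], [338.0, 176.0], [326.0, 171.0]] [0.49090278 0.41973286 0.02509485] (array([0.49080117, 0.41977113]), np.float64(0.00017315391152039204)) [0.0002 0.0003]
```

```bash
python3 nudge.py '[[-0.0005,0.0005,0.02,0,0,0],[-0.0005,0.0006,0.04,0,0,0],[-0.0005,0.0006,0.058,0,0,0],[-0.0005,0.0006,0.066,0,0,0],[-0.0005,0.0006,0.07,0,0,0],[-0.0005,0.0006,0.073,0,0,0],[-0.0005,0.0006,0.0745,0,0,0],[-0.0005,0.0006,0.0745,0,0,0]]' && python3 nudge.py '[[0,0,0,0,0,0],[0,0,0,0,0,0]]'; python3 go.py .4908,.4198,.1048
```

```text
clock: 14.32
tcp_pos: [0.4913, 0.4212, 0.1066]
orientation: [0.0, 0.157, 0.988, 0.0]
wrist_force: [-0.0, 0.2, -1.2]
finger_gap: 0.066
grip_force: 34.0
clock: 14.58
tcp_pos: [0.4913, 0.4211, 0.1065]
orientation: [0.0, 0.157, 0.988, 0.0]
wrist_force: [0.2, 0.2, -1.1]
finger_gap: 0.0662
grip_force: 34.0
t 14.575 tcp [0.4913 0.4211 0.1065] gap 0.0662
rotfix [0.0004 0.0002 0.0001]
.4908,.4198,.1048 [ 0.     -0.0014  0.0017] rows 0.03558552252473303
```

```bash
python3 nudge.py '[[0,-0.0005,0.0006,0,0,0],[0,-0.001,0.0012,0,0,0],[0,-0.001,0.0017,0,0,0],[0,-0.001,0.0017,0,0,0]]'; python3 nudge.py '[[0,0,0,0,0,0],[0,0,0,0,0,0],[0,0,0,0,0,0],[0,0,0,0,0,0],[0,0,0,0,0,0]]' 0.083; python3 nudge.py '[[0,0,-0.01,0,0,0],[0,0,-0.03,0,0,0],[0,0,-0.06,0,0,0],[0,0,-0.09,0,0,0],[0,0,-0.1,0,0,0],[-0.02,0,-0.1,0,0,0],[-0.05,0,-0.1,0,0,0],[-0.05,0,-0.1,0,0,0]]'
python3 - <<'E'
from h import *
c=cam("wrist","w6.png");s=env.get_state();np.savez("w6.npz",**c,tcp=s["tcp_pos"])
cam("top","t6.png");np.savez("t6.npz",**cam("top"))
E
python3 go.py .5817,-.3603,.15
```

```text
clock: 15.08
tcp_pos: [0.491, 0.4204, 0.1054]
orientation: [0.0, 0.157, 0.988, 0.0]
wrist_force: [-2.0, 0.5, 5.6]
finger_gap: 0.0661
grip_force: 34.5
clock: 15.7
tcp_pos: [0.4909, 0.42, 0.1045]
orientation: [0.0, 0.157, 0.988, -0.0]
wrist_force: [0.2, -0.6, 0.1]
finger_gap: 0.0831
grip_force: 0.0
clock: 16.7
tcp_pos: [0.5407, 0.4028, 0.2023]
orientation: [-0.001, 0.159, 0.987, -0.001]
wrist_force: [0.3, 0.5, -0.1]
finger_gap: 0.0832
grip_force: 0.0
t 16.85 tcp [0.5382 0.4039 0.2032] gap 0.0829
rotfix [-0.0016 -0.0017 -0.0006]
.5817,-.3603,.15 [-0.2792 -0.7127  0.0538] rows 12.276992785820472
```

View pics/w6.png

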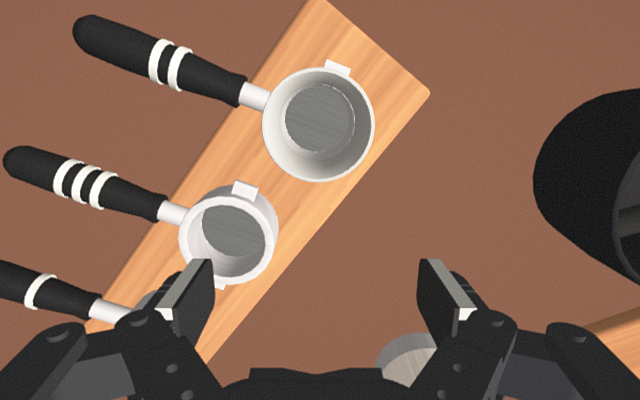

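The ring sits flat on the two-band portafilter, its top circle at about (319,124). I'll check its centre while heading to the other ring.

```bash
python3 - <<'E'
from h import *
c=dict(np.load("w6.npz"));im=c["image"].astype(int)
m=(im.max(2)-im.min(2)<30);yy,xx=np.mgrid[:400,:640];m&=np.hypot(xx-319,yy-124)<62
C=blob(m,319,124);C=C[(C[:,1]>100)&((C[:,0]>345)|(C[:,1]>140))]
P=[ray(c,*p,.112) for p in C];print(fit(P),fit(P,.033))
E
python3 nudge.py '[[-0.025,-0.045,0,0,0,0],[-0.047,-0.1,0,0,0,0],[-0.068,-0.155,0,0,0,0],[-0.09,-0.21,0,0,0,0],[-0.11,-0.265,0,0,0,0],[-0.132,-0.32,0,0,0,0],[-0.153,-0.375,0,0,0,0],[-0.175,-0.43,0,0,0,0]]' 0.085; python3 go.py .5817,-.3603,.15
```

```text
(array([0.48997277, 0.42039128, 0.03258562]), np.float64(0.00017314319163075887)) (array([0.48944911, 0.42035009]), np.float64(0.0002707128399276226))
clock: 17.85
tcp_pos: [0.5706, -0.0597, 0.2045]
orientation: [-0.0, 0.157, 0.988, 0.0]
wrist_force: [0.5, -0.5, -0.0]
finger_gap: 0.0852
grip_force: 0.0
t 17.85 tcp [ 0.5706 -0.0597  0.2045] gap 0.0852
rotfix [ 0.0003 -0.0002  0.0011]
.5817,-.3603,.15 [-0.1036 -0.2824  0.0544] rows 4.890857512571101
```

Centred to within about 1 mm. On to the second ring.

```bash
python3 nudge.py '[[-0.018,-0.05,0.005,0,0,0],[-0.04,-0.105,0.015,0,0,0],[-0.06,-0.16,0.025,0,0,0],[-0.08,-0.215,0.035,0,0,0],[-0.096,-0.26,0.045,0,0,0],[-0.1036,-0.2824,0.0544,0,0,0],[-0.1036,-0.2824,0.0544,0,0,0],[-0.1036,-0.2824,0.0544,0,0,0]]'
python3 - <<'E'
from h import *
c=cam("wrist","w7.png");im=c["image"].astype(int);print(proj(c,[.5817,-.3603,.038]))
u,v=proj(c,[.5817,-.3603,.025])
m=im.max(2)>120;C=blob(m,u,v);k=C[C[:,1]>v+12]
P=[ray(c,*p,.038) for p in k];print(C.min(0),C.max(0),fit(P),fit(P,.033))
E
python3 go.py .5815,-.3603,.03
```

```text
clock: 18.85
tcp_pos: [0.582, -0.3575, 0.1502]
orientation: [-0.0, 0.157, 0.988, 0.001]
wrist_force: [-0.8, 0.2, 0.2]
finger_gap: 0.0851
grip_force: 0.0
[311.52026406 204.07586745]
[262. 149.] [359. 249.] (array([ 0.58163603, -0.36111854,  0.03317309]), np.float64(0.00019619188805559943)) (array([ 0.58184162, -0.36118521]), np.float64(0.00020633297076776358))
t 18.9 tcp [ 0.5823 -0.3573  0.1506] gap 0.0847
rotfix [ 0.0006 -0.0001  0.002 ]
.5815,-.3603,.03 [-0.0002 -0.0031  0.1206] rows 1.9307069483138277
```

```bash
python3 nudge.py '[[-0.0002,-0.003,0.03,0,0,0],[-0.0002,-0.0035,0.06,0,0,0],[-0.0002,-0.0035,0.09,0,0,0],[-0.0002,-0.0035,0.105,0,0,0],[-0.0002,-0.0035,0.115,0,0,0],[-0.0002,-0.0035,0.12,0,0,0],[-0.0002,-0.0035,0.1206,0,0,0]]'; python3 nudge.py '[[0,0,0,0,0,0],[0,0,0,0,0,0],[0,0,0,0,0,0],[0,0,0,0,0,0],[0,0,0,0,0,0],[0,0,0,0,0,0]]' 0.05 30 && python3 go.py && python3 nudge.py '[[0,0,0,0,0,0],[0,0,-0.015,0,0,0],[0,0,-0.04,0,0,0],[0,0,-0.08,0,0,0],[0,0,-0.12,0,0,0],[0,0,-0.13,0,0,0],[0,0,-0.13,0,0,0],[0,0,-0.13,0,0,0]]' && python3 go.py .493,-.0405,.16
```

```text
clock: 19.77
tcp_pos: [0.5814, -0.3627, 0.0301]
orientation: [0.0, 0.157, 0.988, -0.0]
wrist_force: [-0.5, -0.2, -0.5]
finger_gap: 0.085
grip_force: 0.0
clock: 20.52
tcp_pos: [0.5817, -0.363, 0.0308]
orientation: [0.001, 0.157, 0.988, -0.0]
wrist_force: [-0.4, 0.9, 5.1]
finger_gap: 0.0658
grip_force: 34.1
t 20.525 tcp [ 0.5817 -0.363   0.0308] gap 0.0658
rotfix [-0.0004  0.0019  0.    ]
clock: 21.52
tcp_pos: [0.5801, -0.3619, 0.1575]
orientation: [-0.001, 0.157, 0.988, 0.001]
wrist_force: [0.4, -0.0, -1.4]
finger_gap: 0.0656
grip_force: 33.9
t 21.525 tcp [ 0.5801 -0.3619  0.1575] gap 0.0656
rotfix [ 0.0012 -0.0031 -0.    ]
.493,-.0405,.16 [ 0.1827  0.2784 -0.0016] rows 5.328281228449445
```

```bash
python3 nudge.py '[[0.03,0.046,0,0,0,0],[0.064,0.098,0,0,0,0],[0.098,0.15,0,0,0,0],[0.132,0.202,0,0,0,0],[0.16,0.245,0,0,0,0],[0.178,0.272,0,0,0,0],[0.1825,0.2784,0,0,0,0],[0.1825,0.2784,0,0,0,0]]' && python3 nudge.py '[[0,0,0,0,0,0],[0,0,0,0,0,0],[0,0,0,0,0,0],[0,0,0,0,0,0],[0,0,0,0,0,0]]'; python3 go.py .493,-.0405,.15
cat > rel3.py <<'E'
from rel import *
c=cam("wrist","w8.png");t=np.array(env.get_state()["tcp_pos"]);np.savez("w8.npz",**c,tcp=t)
im=c["image"].astype(int);sat=im.max(2)-im.min(2)
m=sat>30;yy,xx=np.mgrid[:400,:640];m&=(np.hypot(xx-316,yy-270)<72);m[:250]=0
C=blob(m,316,280);C1=C[C[:,1]>265];print(C.min(0),C.max(0))
P=[ray(c,*p,t[2]-.0266) for p in C1];f=fit(P);print("bore",f,tl(f[0],t));
for r in(.025,.029):
    f=fit(P,r);print(r,f[1],tl(f[0],t))
m=sat<25;m[240:]=0;C=blob(m,316,170);C1=C[C[:,1]<185]
P=[ray(c,*p,.013) for p in C1];f=fit(P,.046);print("gauge",fit(P)[0],f,tl(f[0],t))
E
python3 rel3.py
```

```text
clock: 22.52
tcp_pos: [0.4937, -0.0411, 0.1588]
orientation: [-0.001, 0.157, 0.988, -0.0]
wrist_force: [0.7, -0.3, -1.3]
finger_gap: 0.0657
grip_force: 34.0
clock: 23.15
tcp_pos: [0.4941, -0.0413, 0.1596]
orientation: [0.0, 0.157, 0.988, 0.0]
wrist_force: [0.2, -1.1, -0.8]
finger_gap: 0.0659
grip_force: 34.0
t 23.15 tcp [ 0.4941 -0.0413  0.1596] gap 0.0659
rotfix [ 0.0001  0.     -0.0001]
.493,-.0405,.15 [0.0013 0.0005 0.0096] rows 0.15511321963940825
[252. 250.] [379. 313.]
bore (array([ 0.49359849, -0.04141149,  0.0289396 ]), np.float64(0.0001358193544195119)) [ 0.0004 -0.0002]
0.025 0.0016567398952102579 [-0.0042 -0.0003]
0.029 0.00013760585227374402 [ 0.0005 -0.0002]
gauge [ 0.49151742 -0.04016788  0.04473286] (array([ 0.49301372, -0.04066747]), np.float64(0.0005633094951294623)) [0.0012 0.0003]
```

Bore radius is 28.9 mm: the large ring, within 1 mm of the axis. Descending with a small correction.

```bash
python3 nudge.py '[[0.0009,0.0004,0.02,0,0,0],[0.0009,0.0004,0.04,0,0,0],[0.0009,0.0004,0.055,0,0,0],[0.0009,0.0004,0.065,0,0,0],[0.0009,0.0004,0.073,0,0,0],[0.0009,0.0004,0.076,0,0,0],[0.0009,0.0004,0.076,0,0,0],[0.0009,0.0004,0.076,0,0,0]]' && python3 go.py .4934,-.0401,.0835
```

```text
clock: 24.2
tcp_pos: [0.4937, -0.0406, 0.084]
orientation: [0.0, 0.157, 0.988, 0.0]
wrist_force: [-0.6, 0.3, -0.1]
finger_gap: 0.0656
grip_force: 34.0
t 24.2 tcp [ 0.4937 -0.0406  0.084 ] gap 0.0656
rotfix [0.0002 0.0008 0.0001]
.4934,-.0401,.0835 [0.0004 0.0004 0.0005] rows 0.012708280129743635
```

```bash
python3 nudge.py '[[0.0003,0.0003,0.002,0,0,0],[0.0003,0.0003,0.004,0,0,0],[0.0003,0.0003,0.006,0,0,0],[0.0003,0.0003,0.008,0,0,0],[0.0003,0.0003,0.01,0,0,0],[0.0003,0.0003,0.012,0,0,0],[0.0003,0.0003,0.014,0,0,0],[0.0003,0.0003,0.014,0,0,0]]'; python3 nudge.py '[[0,0,0.002,0,0,0],[0,0,0.004,0,0,0],[0,0,0.006,0,0,0],[0,0,0.008,0,0,0],[0,0,0.01,0,0,0],[0,0,0.0115,0,0,0],[0,0,0.0125,0,0,0],[0,0,0.0125,0,0,0]]'; python3 go.py .4934,-.0401,.057
```

```text
clock: 25.2
tcp_pos: [0.493, -0.0401, 0.0694]
orientation: [-0.0, 0.157, 0.988, 0.0]
wrist_force: [-0.6, -0.6, -0.4]
finger_gap: 0.0656
grip_force: 34.0
clock: 26.2
tcp_pos: [0.4931, -0.0402, 0.057]
orientation: [-0.0, 0.157, 0.988, 0.0]
wrist_force: [0.5, 0.3, -1.0]
finger_gap: 0.0655
grip_force: 34.1
t 26.2 tcp [ 0.4931 -0.0402  0.057 ] gap 0.0655
rotfix [ 0.0001 -0.0001  0.0001]
.4934,-.0401,.057 [-0.0003  0.0002  0.    ] rows 0.0051488872189508605
```

```bash
python3 nudge.py '[[0,0,0,0,0,0],[0,0,0,0,0,0],[0,0,0,0,0,0],[0,0,0,0,0,0],[0,0,0,0,0,0],[0,0,0,0,0,0]]' 0.078;  python3 - <<'E'
from h import *
c=cam("scene","s9.png")
u,v=proj(c,[.493,-.04,.06]).astype(int);cv2.imwrite("pics/s9z.png",cv2.resize(c["image"][v-60:v+50,u-65:u+65,::-1],None,fx=5,fy=5,interpolation=cv2.INTER_CUBIC))
E
```

```text
clock: 26.95
tcp_pos: [0.4931, -0.0402, 0.0571]
orientation: [-0.0, 0.157, 0.988, 0.0]
wrist_force: [0.6, 0.1, 1.0]
finger_gap: 0.0783
grip_force: 0.0
```

View pics/s9z.png

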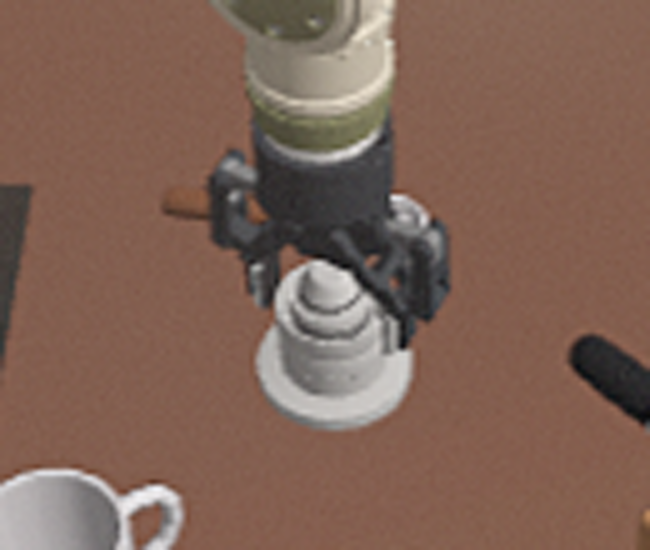

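The ring rests level on the lowest step, so it belongs on the three-band portafilter. Regripping and carrying it to the middle one.

```bash
python3 nudge.py '[[0,0,0,0,0,0],[0,0,0,0,0,0],[0,0,0,0,0,0],[0,0,0,0,0,0],[0,0,0,0,0,0]]' 0.05 30 && python3 nudge.py '[[0,0,-0.005,0,0,0],[0,0,-0.02,0,0,0],[0,0,-0.045,0,0,0],[0,0,-0.08,0,0,0],[0,0,-0.11,0,0,0],[0,0,-0.128,0,0,0],[0,0,-0.13,0,0,0],[0,0,-0.13,0,0,0]]' && python3 go.py .5512,.3293,.18
```

```text
clock: 27.62
tcp_pos: [0.4931, -0.0402, 0.0575]
orientation: [0.0, 0.157, 0.988, 0.0]
wrist_force: [-1.2, 1.2, 6.0]
finger_gap: 0.0657
grip_force: 33.0
clock: 28.62
tcp_pos: [0.4929, -0.0401, 0.1869]
orientation: [-0.0, 0.157, 0.988, 0.0]
wrist_force: [-0.4, -0.7, -1.1]
finger_gap: 0.0654
grip_force: 33.9
t 28.625 tcp [ 0.4929 -0.0401  0.1869] gap 0.0654
rotfix [ 0.0001 -0.0003  0.0001]
.5512,.3293,.18 [0.0593 0.3693 0.0069] rows 5.9851582331642454
```

```bash
python3 nudge.py '[[0.007,0.045,0,0,0,0],[0.016,0.102,0,0,0,0],[0.025,0.159,0,0,0,0],[0.034,0.216,0,0,0,0],[0.043,0.27,0,0,0,0],[0.05,0.32,0.003,0,0,0],[0.056,0.352,0.006,0,0,0],[0.0593,0.3693,0.007,0,0,0]]' && python3 nudge.py '[[0,0,0,0,0,0],[0,0,0,0,0,0],[0,0,0,0,0,0],[0,0,0,0,0,0],[0,0,0,0,0,0],[0,0,0,0,0,0],[0,0,0,0,0,0]]'; python3 go.py .5512,.3293,.18
python3 - <<'E'
from h import *
c=cam("wrist","w10.png");np.savez("w10.npz",**c,tcp=env.get_state()["tcp_pos"]);print(proj(c,[.551,.3293,.078]))
E
python3 rel2.py w10.npz .029 316 200
```

```text
clock: 29.62
tcp_pos: [0.5505, 0.3306, 0.1781]
orientation: [-0.001, 0.156, 0.988, -0.001]
wrist_force: [-0.7, -1.0, -0.7]
finger_gap: 0.0655
grip_force: 34.0
clock: 30.5
tcp_pos: [0.5515, 0.3293, 0.1802]
orientation: [0.0, 0.157, 0.988, 0.0]
wrist_force: [-0.6, 0.2, -0.9]
finger_gap: 0.0654
grip_force: 34.0
t 30.5 tcp [0.5515 0.3293 0.1802] gap 0.0654
rotfix [0.0002 0.0001 0.    ]
.5512,.3293,.18 [ 0.0003 -0.      0.0002] rows 0.004994212605642024
[315.60885564 207.07102327]
bore 119 [0.5505551  0.32919189 0.02875401] 0.00023156972656601007 [ 0.0011 -0.0003]
mouth 79 [[311.0, 165.0], [299.0, 168.0], [287.0, 175.0], [354.0, 188.0], [342.0, 175.0], [330.0, 168.0], [318.0, 166.0]] [0.55208552 0.32853485 0.02894895] (array([0.55214007, 0.3285143 ]), np.float64(0.0002626108214147794)) [-0.0009 -0.0005]
```

```bash
python3 nudge.py '[[-0.0015,-0.0002,0.02,0,0,0],[-0.0015,-0.0002,0.04,0,0,0],[-0.0015,-0.0002,0.058,0,0,0],[-0.0015,-0.0002,0.066,0,0,0],[-0.0015,-0.0002,0.07,0,0,0],[-0.0015,-0.0002,0.073,0,0,0],[-0.0015,-0.0002,0.0735,0,0,0],[-0.0015,-0.0002,0.0735,0,0,0]]' && python3 nudge.py '[[0,0,0,0,0,0],[0,0,0,0,0,0]]'; python3 go.py .5528,.3287,.105
```

```text
clock: 31.55
tcp_pos: [0.5531, 0.3287, 0.1071]
orientation: [0.0, 0.157, 0.988, 0.0]
wrist_force: [0.2, 0.0, -1.7]
finger_gap: 0.0656
grip_force: 34.0
clock: 31.8
tcp_pos: [0.5529, 0.3286, 0.1068]
orientation: [0.0, 0.157, 0.988, 0.0]
wrist_force: [-0.2, 0.9, -1.9]
finger_gap: 0.0656
grip_force: 34.0
t 31.8 tcp [0.5529 0.3286 0.1068] gap 0.0656
rotfix [0.0003 0.0002 0.0001]
.5528,.3287,.105 [0.0001 0.     0.0018] rows 0.02896466985468909
```

```bash
python3 nudge.py '[[0,0,0.0006,0,0,0],[0,0,0.0012,0,0,0],[0,0,0.0018,0,0,0],[0,0,0.0018,0,0,0]]'; python3 nudge.py '[[0,0,0,0,0,0],[0,0,0,0,0,0],[0,0,0,0,0,0],[0,0,0,0,0,0],[0,0,0,0,0,0]]' 0.083; python3 nudge.py '[[0,0,-0.01,0,0,0],[0,0,-0.03,0,0,0],[0,0,-0.06,0,0,0],[0,0,-0.09,0,0,0],[0,0,-0.1,0,0,0],[-0.02,0,-0.1,0,0,0],[-0.05,0,-0.1,0,0,0],[-0.05,0,-0.1,0,0,0]]';python3 nudge.py '[[0,0,0,0,0,0],[0,0,0,0,0,0]]'
python3 - <<'E'
from h import *
c=cam("wrist","w11.png");im=c["image"].astype(int)
u,v=proj(c,[.552,.3286,.1]);print(u,v)
m=(im.max(2)-im.min(2)<30);yy,xx=np.mgrid[:400,:640];m&=np.hypot(xx-u,yy-v)<68
C=blob(m,u,v);C=C[(C[:,1]>v-20)&((C[:,0]>u+26)|(C[:,1]>v+16))]
P=[ray(c,*p,.112) for p in C];print(fit(P),fit(P,.033))
E
```

```text
clock: 32.3
tcp_pos: [0.5529, 0.3286, 0.1057]
orientation: [0.0, 0.157, 0.988, 0.0]
wrist_force: [-2.3, -1.0, 5.6]
finger_gap: 0.0659
grip_force: 34.5
clock: 32.92
tcp_pos: [0.5528, 0.3286, 0.1047]
orientation: [-0.0, 0.157, 0.988, 0.0]
wrist_force: [0.4, -0.2, 0.5]
finger_gap: 0.083
grip_force: 0.0
clock: 33.92
tcp_pos: [0.6017, 0.3121, 0.2037]
orientation: [-0.0, 0.158, 0.987, -0.0]
wrist_force: [-0.5, 0.2, -1.0]
finger_gap: 0.083
grip_force: 0.0
clock: 34.17
tcp_pos: [0.5995, 0.3133, 0.2046]
orientation: [-0.0, 0.157, 0.988, -0.0]
wrist_force: [-0.3, 0.0, 0.0]
finger_gap: 0.083
grip_force: 0.0
315.55269496140187 130.65191164795706
(array([0.5521241 , 0.32854532, 0.03268827]), np.float64(0.0004391314648285912)) (array([0.55173275, 0.32850707]), np.float64(0.00045968493766319863))
```

View pics/w11.png

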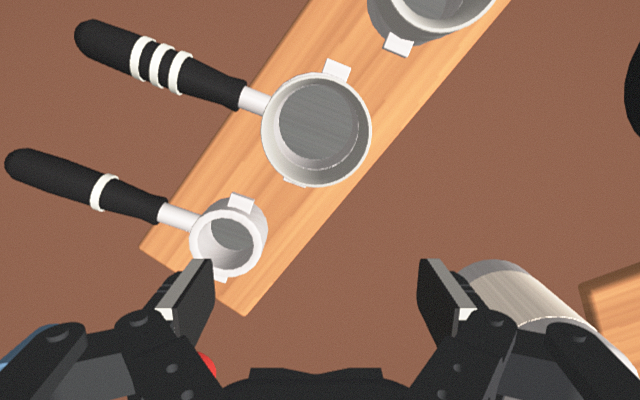

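The large ring sits flat on the three-band portafilter, its top at about (316,130) and centred within 1 mm. The medium ring is still on the two-band one. Handing in.

```bash
python3 -c "
from workcell import env
print(env.hand_in())"
```

```text
the job is handed in; nothing more can be done
None
```

I gauged both rings and placed them: the medium ring (two lines) on the two-band portafilter and the large ring (three lines) on the three-band one, each flat and within about 1 mm of centre by the camera fits; I handed the job in at about 34 s, but no verdict came back.

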